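# Push the filter slide out of the bench dust collector with the release pin

### The job

Take the pin tool from its stand, put its pin down the round well in the filter slide of the dust collector to press the hidden release button, and, without letting the button up on the way, push the slide gently all the way out to its stop. Then lift the pin clear so that the button springs back up, and stand the tool in its wooden block again, fully seated. Leave the jars and the small yellow box where they are.

Things in the scene. Friction and masses are not known exactly. Their poses are not given: they have to be found in the camera images.
- collector: Grey dust collector fixed to the bench, 160 (x) x 150 (y) x 71 high mm; origin: centre of its underside. A channel in its top, open at the -x end, carries the aluminium filter slide (114 x 90 x 22 mm, pleats on its front part), which moves out along the collector's own -x.
- well (a point): Centre of the mouth of the round vertical well in the slide's flat top, 70 mm above the bench, 22 mm from the slide's rear edge; moves with the slide. 12 mm across, 22 mm deep, 1.5 mm chamfer. A steel button 10.8 mm across fills its bottom: its top lies 4 to 16 mm below the mouth, different at every start and not measured, so feel for it with the pin.
- slide (a joint): Travel of the filter slide, m: 0 home and caught, 0.060 out against its hard stop. The pin pushes it by the well's wall; it drags with about 2.5 N and stays where left. A catch meets three bars up to 52 mm of travel: the slide jams wherever the button is not kept down. Its height does not change.
- release (a joint): How far the button is pressed, m: 0 up, 0.006 on its hard bottom. Spring: 3 N to start, 6.3 N at 0.004 where the catch comes free, 8 N at the bottom. Hold it at about 0.0045 to 0.006. More than 18 N from the tool would damage it.
- pin_tool: Loose upright tool, about 110 g: steel pin 6 mm across, 36 mm long; above it a round steel collar 24 mm across, 6 mm thick; then a square dark wood handle 16 x 16 x 60 mm (flats square to the tool's x and y). Origin: centre of the pin's flat tip; z points up the tool.
- pin_tip (a point): Centre of the pin's tip, the tool's origin. Grip the handle 67 to 82 mm above it with 30 N or more, best with the fingers closing along the direction of push.
- stand: Light wooden block fixed to the bench, 70 x 70 x 45 mm high, with one vertical hole 14 mm across and 42 mm deep in its middle; origin: centre of its underside. The tool stands in it with the pin in the hole and the collar resting on the block's top, its tip then 9 mm above the bench.
- jar_a: Bystander: glass jar, 44 mm across, 55 mm high, paper label, black lid; origin: centre of its underside.
- jar_b: Bystander: greenish glass jar, 52 mm across, 48 mm high, brass lid; origin: centre of its underside.
- parts_box: Bystander: open yellow plastic box, 100 x 70 x 40 mm; origin: centre of its underside.
Not all that is in view belongs to the job. What is shaped like the pin_tool but blue is not meant.

How it is judged:
By the outcome, as a careful person would: the job done as asked, in the order asked, and still so for the second after the job is handed in, with the robot touching nothing.
It also fails if it takes over 67 s, if anything falls off the work surface, if the arm or the gripper's body presses on something with over 40 N, if the wrist force passes 120 N, or if a joint passes its speed limit or range.

### The arm

A 7-joint arm with a two-finger parallel gripper is mounted at the origin on the work surface. World frame = base frame: x ahead of the robot, y to its left, z up, the work surface at z = 0. Lengths are in m, angles in rad, forces in N, time in s.
With the tool pointing down it reaches from about 0.425 to 0.875 m from the base axis. Payload 4.7 kg.
Tool frame: the origin (TCP) lies midway between the tips of the shut fingers; the grasp point (between the pads) lies 19 mm behind it; z points along the fingers, y is the line along which they close (so a half turn about z gives the same grasp; the last joint's range is limited). The gripper opens to 87 mm and grips with 3 to 60 N. Pads are 19 mm wide; open, the fingers measure 117 mm over their backs; the gripper's body (75 mm by 190 mm) begins 51 mm behind the grasp point.
Start: joints at [1.222, 0.321, -0.07, 1.45, 0.023, 1.371, -0.057], TCP at [0.231, -0.608, 0.223] pointing down, gripper open.
Joint ranges: [-2.86, 2.86], [-0.3, 2.09], [-1.38, 1.24], [0.06, 2.45], [-1.56, 4.7], [0.09, 2.05], [-2.69, 2.69]. Speed limits (rad/s): [2.57, 2.57, 3.14, 3.14, 3.14, 3.14, 3.14].

### API

Orientations are given as a rotation vector (axis times angle).
In Python, from bench import ctrl, get_image, calibration gives the robot as it stands.
- The arm moves only by the tool apply_moves, never from a script. Its arguments are lists of equal length, an entry for each row: "dp": the shift along the tool's x, y, z in m, a list of three; "twist": the turn, a rotation vector about the tool's x, y, z in rad, a list of three; "fingers": the closure, from 0 (fully open) to 1 (shut). In form: {"dp": [[dx, dy, dz], ...], "twist": [[ax, ay, az], ...], "fingers": [fingers, ...]}. A call has 1 to 10 rows; each row shifts and turns the commanded pose from where the row before left it, along the tool's axes as they then stand; what a row does not reach is not made up. A row lasts 1/10 s, in which the tool goes at most 50 mm and 8.59 degrees, less where a joint would pass 70% of its speed; a pose out of reach is approached as far as the arm can. A call is refused whole if a number of a shift passes 0.05 or a number of a turn 0.15, either way. A call with a gripper value outside its range is refused whole. The fingers move at their own pace and stop on an object; "newtons" is the grip in N (left out, the last holds). Time passes only in rows, so rows that do not move let the fingers close. It gives the time, the measured TCP pose, the force, the opening and the grip force at its end, in the units of the state.
- ctrl.get_state(): the state, without advancing time (a new reading comes with each control period).
- get_image(name): name is "scene" or "top" or "wrist"; returns the picture (480x640x3 uint8, red, green, blue); there is no depth.
- calibration(name): a dict with "fx", "fy", "cx", "cy" (pixels), "eye" and "attitude" of the camera in the world; the wrist camera has in their place "hand_eye" (4x4, takes a point from camera to tool coordinates, whose origin is the TCP and whose axes are the flange's). Camera axes: x right, y up, looking along -z (the intrinsics and any distortion apply to the point x, -y, -z); pixel columns grow to the right and rows downward; lengths in m; the calibration is good to about 2 mm. A picture is of the moment at which its call begins: read the wrist's pose just before it. calibration takes no time and is no camera call.
- ctrl.close_job(): hands the job in; it is judged then, once.
The state is a dict: "time": time; "joint_positions": joint angles; "qd": joint speeds; "joint_torque": joint torques, N m; "position": TCP position; "tool_rot": TCP orientation; "ft_force": force on the tool from outside, world axes, zero at the start; "torque": the same for the moment, N m; "grip_width": opening from 0.0 (shut) to 1.0 (fully open); "grip_force": force on a finger pad.
Only numpy, scipy, OpenCV 4.12 (cv2) and the standard library are available. Lean on these libraries where they do the work, as an engineer would, in place of code of your own. Each camera call takes 0.05 s, during which the arm holds its last target. There are 200 camera calls.

## Working session

There is one attempt and no reset: what is moved stays moved. The work goes in short steps, Python scripts to look and compute and a tool call to move; the robot and the scene stay as the last step left them, time stands still between calls to the robot, and variables do not carry over. Pictures are saved under pics/ and viewed, at most 10 in all, crops included, and the job is handed in when it is done.

Besides the shell and the picture viewer there is one more tool, called after "Emit:" as a command line: name --argument value ..., lists and objects as JSON in quotes. apply_moves: Moves the arm, as the interface text tells. Its arguments: {"type":"object","properties":{"dp":{"type":"array"},"twist":{"type":"array"},"fingers":{"type":"array"},"newtons":{"type":"number"}},"required":["dp","twist","fingers"]}

```bash
mkdir -p pics; ls; python3 - <<'E'
from bench import ctrl,get_image,calibration
import cv2
s=ctrl.get_state();print(s)
for n in("scene","top","wrist"):print(n,calibration(n))
a=get_image("scene");b=get_image("top");cv2.imwrite("pics/s0.png",a[:,:,::-1]);cv2.imwrite("pics/t0.png",b[:,:,::-1])
E
```

```text
pics
{'time': 0.0, 'joint_positions': array([ 1.22210571,  0.32180717, -0.07010241,  1.45168036,  0.0225905 ,
        1.3707472 , -0.05688846]), 'qd': array([-0.00091981, -0.00277018,  0.00052378, -0.00253217,  0.00204141,
        0.00099912, -0.00142537]), 'joint_torque': array([-3.88403450e-04, -4.91290784e+01, -4.04214514e-01, -3.12531745e+01,
       -6.38861535e-02,  4.37074690e-02,  1.57097834e-04]), 'position': array([ 0.23045123, -0.60719991,  0.22146921]), 'tool_rot': array([-3.08825377e+00, -5.66512123e-01,  6.50385840e-04]), 'ft_force': array([-0.40828597,  0.04656905, -0.19824675]), 'torque': array([ 0.01530053, -0.02730599, -0.01671376]), 'grip_force': 0.0, 'grip_width': 0.9986767227865766}
scene {'fx': 529.5415370724742, 'fy': 529.5415370724742, 'cx': 311.91694482476464, 'cy': 245.33623058818142, 'eye': array([ 1.37063421, -0.3028455 ,  0.67287826]), 'attitude': array([0.85233678, 0.59124705, 1.12204977])}
top {'fx': 488.69548322017283, 'fy': 488.69548322017283, 'cx': 325.3308821754656, 'cy': 237.87342465966177, 'eye': array([ 0.45108294, -0.0293393 ,  1.25595257]), 'attitude': array([ 0.06561104, -0.05910884, -1.59128225])}
wrist {'fx': 388.3830380428676, 'fy': 388.3830380428676, 'cx': 316.8172021153305, 'cy': 246.07283628338487, 'hand_eye': array([[ 6.27117622e-04,  9.51946348e-01,  3.06264196e-01,
         8.50812344e-02],
       [ 9.99999787e-01, -5.42038771e-04, -3.62842481e-04,
         4.54403317e-05],
       [-1.79399506e-04,  3.06264358e-01, -9.51946485e-01,
        -1.62910692e-01],
       [ 0.00000000e+00,  0.00000000e+00,  0.00000000e+00,
         1.00000000e+00]])}
```

View pics/s0.png

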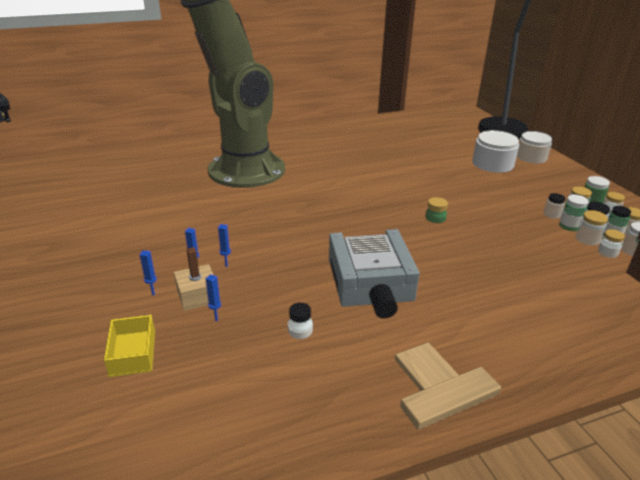

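View pics/t0.png

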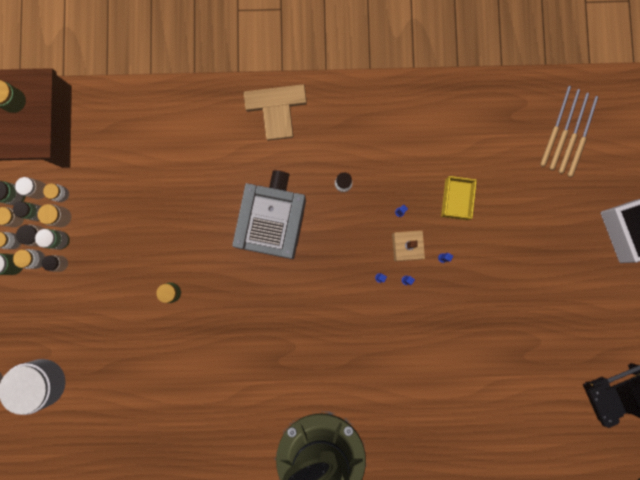

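The brown-handled tool stands in the light block: scene (194,265), top (410,245). Four blue look-alikes surround it, at top (401,211), (446,257), (408,281) and (381,278). The collector is at top (270,221), with its well at about (270,208) and the pleats facing the robot. The jars are at top (344,181) and (167,293), and the yellow box is at (460,198).

```bash
cat > h.py <<'E'
import numpy as np,cv2
from scipy.spatial.transform import Rotation as R
from bench import ctrl,get_image,calibration
def cam(n,s=None):
    c=calibration(n)
    if n=="wrist":
        T=np.eye(4);T[:3,:3]=R.from_rotvec(s["tool_rot"]).as_matrix();T[:3,3]=s["position"]
        M=T@c["hand_eye"];return c,M[:3,:3],M[:3,3]
    return c,R.from_rotvec(c["attitude"]).as_matrix(),np.array(c["eye"])
def ray(n,u,v,s=None):
    c,Rm,e=cam(n,s);d=Rm@np.array([(u-c["cx"])/c["fx"],-(v-c["cy"])/c["fy"],-1.]);return e,d
def onz(n,u,v,z,s=None):
    e,d=ray(n,u,v,s);return e+d*(z-e[2])/d[2]
def proj(n,p,s=None):
    c,Rm,e=cam(n,s);q=Rm.T@(np.asarray(p)-e);return c["cx"]+c["fx"]*q[0]/-q[2],c["cy"]-c["fy"]*q[1]/-q[2]
E
python3 - <<'E'
from h import *
np.set_printoptions(precision=4,suppress=True)
im=cv2.imread("pics/t0.png");hsv=cv2.cvtColor(im,cv2.COLOR_BGR2HSV)
print("well",onz("top",270.5,208.5,.07))
# stand top
print("stand rough",onz("top",409,246,.045), "scene tool base",onz("scene",194,277,.051))
print("handle top",onz("top",411,245,.111))
g=cv2.inRange(hsv,(85,15,60),(115,120,200));g[:160]=0;g[280:]=0;g[:,:220]=0;g[:,320:]=0
c=max(cv2.findContours(g,0,2)[0],key=cv2.contourArea);r=cv2.minAreaRect(c);print(r,[onz("top",*p,.071)[:2] for p in cv2.boxPoints(r)])
for n,(u,v) in dict(jarA=(344,181),jarB=(167,293)).items():print(n,onz("top",u,v,.05))
for p in[(401,211),(446,257),(408,281),(381,278)]:print("blue",onz("top",*p,.09))
print("box",onz("top",460,198,.04))
cv2.imwrite("pics/c0.png",np.hstack([cv2.resize(im[200:300,360:460],(400,400),interpolation=2),cv2.resize(im[170:270,220:320],(400,400),interpolation=2)]))
E
```

```text
well [0.6202 0.1072 0.07  ]
stand rough [ 0.5225 -0.2324  0.045 ] scene tool base [ 0.5312 -0.2367  0.051 ]
handle top [ 0.5209 -0.2261  0.111 ]Traceback (most recent call last):
  File "<stdin>", line 9, in <module>
ValueError: max() iterable argument is empty
```

```bash
python3 - <<'E'
from h import *
np.set_printoptions(precision=4,suppress=True)
im=cv2.imread("pics/t0.png");hsv=cv2.cvtColor(im,cv2.COLOR_BGR2HSV)
print(hsv[221,242],hsv[221,270],hsv[246,400])
g=(hsv[:,:,0]>80)*(hsv[:,:,2]>50)*255;g=g.astype(np.uint8);g[:180]=0;g[262:]=0;g[:,:228]=0;g[:,312:]=0
c=max(cv2.findContours(g,0,2)[0],key=cv2.contourArea);r=cv2.minAreaRect(c);print(r,[onz("top",*p,.071)[:2] for p in cv2.boxPoints(r)])
for n,(u,v) in dict(jarA=(344,181),jarB=(167,293)).items():print(n,onz("top",u,v,.05))
for p in[(401,211),(446,257),(408,281),(381,278)]:print("blue",onz("top",*p,.09))
print("box",onz("top",460,198,.04))
cv2.imwrite("pics/c0.png",np.hstack([cv2.resize(im[200:300,360:460],(400,400),interpolation=2),cv2.resize(im[170:270,220:320],(400,400),interpolation=2)]))
E
```

```text
[110   6 124] [  7  24 137] [ 16 118 182]
((269.0, 220.0), (60.01153564453125, 64.71832275390625), 11.309932708740234) [array([0.5305, 0.1989]), array([0.6861, 0.1667]), array([0.6537, 0.0226]), array([0.4989, 0.0562])]
jarA [ 0.6883 -0.075   0.05  ]
jarB [0.4193 0.3665 0.05  ]
blue [ 0.6044 -0.2086  0.09  ]
blue [ 0.4917 -0.312   0.09  ]
blue [ 0.4367 -0.2196  0.09  ]
blue [ 0.4451 -0.1557  0.09  ]
box [ 0.6406 -0.3653  0.04  ]
```

View pics/c0.png

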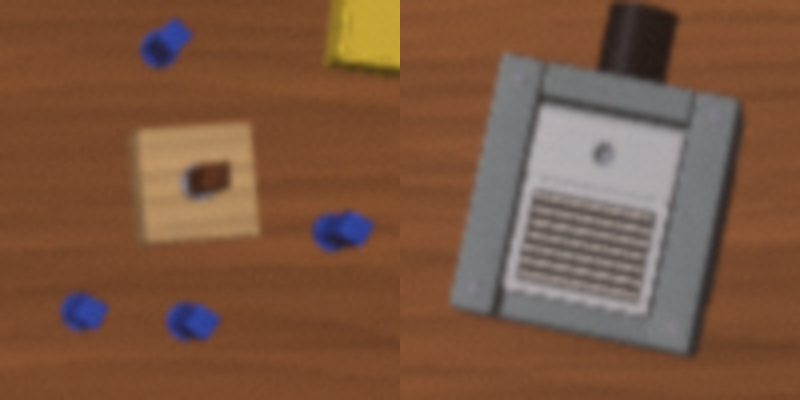

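The crop confirms it: the brown square handle stands in the light block at crop (208,178), and the four others are blue. I'll hover above it and look with the wrist camera.

```bash
cat >> h.py <<'E'
def plan(p,yawx=None):
    "shift in tool axes to p; z-twist to bring tool x to world angle yawx (deg)"
    s=ctrl.get_state();M=R.from_rotvec(s["tool_rot"]).as_matrix();a=np.degrees(np.arctan2(M[1,0],M[0,0]))
    print("t",round(s["time"],2),"pos",s["position"].round(4),"yawx",a.round(2),"tilt",(M[:2,2]).round(4),"shift",(M.T@(np.asarray(p)-s["position"])).round(4),"" if yawx is None else "twist %.4f"%-np.radians((yawx-a+180)%360-180))
E
python3 -c "
from h import *
plan([.522,-.232,.205],66)"
```

```text
t 0.1 pos [ 0.2304 -0.6073  0.2216] yawx 20.78 tilt [-0.0007  0.0016] shift [ 0.4058 -0.2474  0.0169] twist -0.7892
```

Emit:
apply_moves --dp '[[0.04, -0.025, 0], [0.04, -0.025, 0], [0.04, -0.025, 0], [0.04, -0.025, 0], [0.04, -0.025, 0], [0.04, -0.025, 0], [0.04, -0.025, 0], [0.04, -0.025, 0], [0.04, -0.025, 0.008], [0.046, -0.022, 0.008]]' --twist '[[0, 0, 0], [0, 0, 0], [0, 0, 0], [0, 0, 0], [0, 0, 0], [0, 0, 0], [0, 0, 0], [0, 0, 0], [0, 0, 0], [0, 0, 0]]' --fingers '[0.3, 0.3, 0.3, 0.3, 0.3, 0.3, 0.3, 0.3, 0.3, 0.3]'

```text
time: 1.1
position: [0.5219, -0.2323, 0.2067]
tool_rot: [3.089, 0.566, -0.0]
ft_force: [0.8, -0.2, -0.2]
grip_width: 0.707
grip_force: 0.0
```

Emit:
apply_moves --dp '[[0, 0, 0], [0, 0, 0], [0, 0, 0], [0, 0, 0], [0, 0, 0], [0, 0, 0], [0, 0, 0], [0, 0, 0], [0, 0, 0]]' --twist '[[0, 0, -0.1], [0, 0, -0.1], [0, 0, -0.1], [0, 0, -0.1], [0, 0, -0.1], [0, 0, -0.1], [0, 0, -0.1], [0, 0, -0.09], [0, 0, 0]]' --fingers '[0.3, 0.3, 0.3, 0.3, 0.3, 0.3, 0.3, 0.3, 0.3]'

```text
time: 2.0
position: [0.5211, -0.2338, 0.2063]
tool_rot: [-2.633, -1.712, 0.001]
ft_force: [0.4, 0.1, 0.5]
grip_width: 0.702
grip_force: 0.0
```

```bash
python3 -c "
from h import *
plan([.522,-.232,.205],66)
s=ctrl.get_state();a=get_image('wrist');cv2.imwrite('pics/w1.png',a[:,:,::-1])
import pickle;pickle.dump(s,open('w1.pkl','wb'))"
```

```text
t 2.0 pos [ 0.5211 -0.2338  0.2063] yawx 66.06 tilt [-0.0009  0.0004] shift [0.002  0.0001 0.0013] twist 0.0011
```

View pics/w1.png

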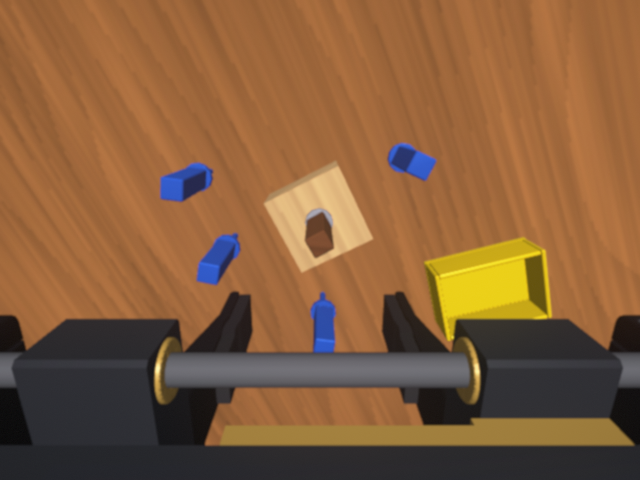

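The wrist view shows the stand's top face with corners near (338,163), (373,239), (303,271) and (265,204). The brown handle top is around (320,247) and the collar around (319,214).

```bash
python3 - <<'E'
from h import *
import pickle
np.set_printoptions(precision=4,suppress=True)
s=pickle.load(open('w1.pkl','rb'));im=cv2.imread("pics/w1.png");hsv=cv2.cvtColor(im,cv2.COLOR_BGR2HSV)
print(hsv[190,330],hsv[240,312],hsv[252,320],hsv[218,320],hsv[300,280])
cv2.imwrite("pics/c1.png",cv2.resize(im[150:290,250:390],(600,600),interpolation=cv2.INTER_CUBIC))
print("collar px->",onz("wrist",319,214,.051,s),"top",onz("wrist",320,250,.111,s))
E
```

```text
[ 18 111 228] [ 11 154 126] [ 11 152 116] [ 11 148 100] [ 13 157 167]
collar px-> [ 0.5274 -0.2248  0.051 ] top [ 0.523  -0.2357  0.111 ]
```

View pics/c1.png

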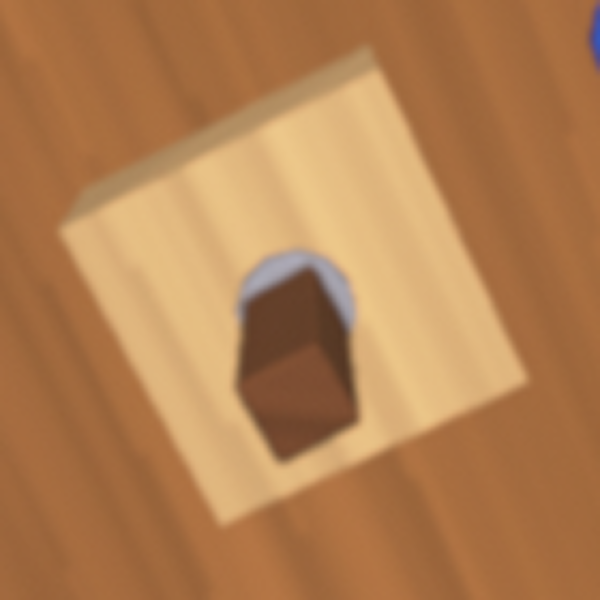

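In the crop, the handle's top face has corners (320,342), (358,420), (281,462) and (237,385). The block's top has corners (381,67), (527,381), (221,525) and (60,231).

```bash
python3 - <<'E'
from h import *
import pickle
np.set_printoptions(precision=4,suppress=True)
s=pickle.load(open('w1.pkl','rb'))
for n,z,P in(("handle",.111,[(320,342),(358,420),(281,462),(237,385)]),("stand",.045,[(381,67),(527,381),(221,525),(60,231)])):
    Q=np.array([onz("wrist",250+x/4.286-.4,150+y/4.286-.4,z,s)[:2] for x,y in P])
    d=np.roll(Q,-1,0)-Q
    print(n,Q.mean(0),"sides",np.hypot(*d.T),"dirs mod90",np.degrees(np.arctan2(d[:,1],d[:,0]))%90)
plan([.522,-.232,.205],66)
E
```

```text
handle [ 0.5245 -0.2312] sides [0.0146 0.0145 0.015  0.0152] dirs mod90 [1.5557 6.1342 4.3592 4.4087]
stand [ 0.5243 -0.2317] sides [0.07   0.0701 0.0697 0.0705] dirs mod90 [2.1756 2.769  2.5583 3.0049]
t 2.05 pos [ 0.5212 -0.2338  0.2064] yawx 65.94 tilt [-0.0007  0.0003] shift [ 0.002  -0.      0.0014] twist -0.0011
```

Emit:
apply_moves --dp '[[0.002, 0.002, 0], [0.001, 0.001, 0], [0, 0, 0], [0, 0, 0], [0, 0, 0]]' --twist '[[0, 0, -0.12], [0, 0, -0.12], [0, 0, -0.12], [0, 0, -0.125], [0, 0, 0]]' --fingers '[0.4, 0.4, 0.4, 0.4, 0.4]'

```text
time: 2.55
position: [0.5252, -0.2322, 0.2065]
tool_rot: [-2.147, -2.293, 0.0]
ft_force: [-0.2, 0.6, 0.5]
grip_width: 0.6
grip_force: 0.0
```

```bash
python3 -c "
from h import *
plan([.5244,-.2315,.065],94)"
```

```text
t 2.55 pos [ 0.5252 -0.2322  0.2065] yawx 93.75 tilt [-0.0004  0.0002] shift [ 0.0007 -0.0007  0.1415] twist -0.0043
```

Emit:
apply_moves --dp '[[0.001, -0.001, 0.02], [0, 0, 0.03], [0, 0, 0.03], [0, 0, 0.03], [0, 0, 0.02], [0, 0, 0.011], [0, 0, 0], [0, 0, 0]]' --twist '[[0, 0, 0], [0, 0, 0], [0, 0, 0], [0, 0, 0], [0, 0, 0], [0, 0, 0], [0, 0, 0], [0, 0, 0]]' --fingers '[0.4, 0.4, 0.4, 0.4, 0.4, 0.4, 0.4, 0.4]'

```text
time: 3.35
position: [0.525, -0.2315, 0.0666]
tool_rot: [2.147, 2.292, 0.001]
ft_force: [-0.7, 0.1, 0.1]
grip_width: 0.6
grip_force: 0.0
```

Emit:
apply_moves --dp '[[0, 0, 0], [0, 0, 0], [0, 0, 0], [0, 0, 0], [0, 0, 0], [0, 0, 0], [0, 0, 0]]' --twist '[[0, 0, 0], [0, 0, 0], [0, 0, 0], [0, 0, 0], [0, 0, 0], [0, 0, 0], [0, 0, 0]]' --fingers '[0.7, 0.9, 1, 1, 1, 1, 1]' --newtons 45

```text
time: 4.05
position: [0.5243, -0.2313, 0.0659]
tool_rot: [2.146, 2.295, -0.0]
ft_force: [-0.7, 0.6, 1.0]
grip_width: 0.179
grip_force: 45.0
```

```bash
python3 -c "
from h import *
plan([.5244,-.2315,.065],94);print(ctrl.get_state()['ft_force'])"
```

```text
t 4.05 pos [ 0.5243 -0.2313  0.0659] yawx 93.84 tilt [-0.     -0.0002] shift [-0.0002  0.0001  0.0009] twist -0.0027
[-0.73362484  0.61946125  0.97958387]
```

Emit:
apply_moves --dp '[[0, 0, -0.01], [0, 0, -0.03], [0, 0, -0.035], [0, 0, -0.035], [0, 0, -0.02], [0, 0, 0]]' --twist '[[0, 0, 0], [0, 0, 0], [0, 0, 0], [0, 0, 0], [0, 0, 0], [0, 0, 0]]' --fingers '[1, 1, 1, 1, 1, 1]'

```text
time: 4.65
position: [0.5264, -0.2318, 0.1998]
tool_rot: [2.141, 2.29, 0.003]
ft_force: [-0.3, 0.4, -0.9]
grip_width: 0.18
grip_force: 45.0
```

```bash
python3 -c "
from h import *
s=ctrl.get_state();print(s['grip_width'],s['ft_force'],s['torque'])
plan([.62,.107,.19],78.3)"
```

```text
0.1799594219013784 [-0.32194193  0.35310031 -0.87427445] [ 0.01595337 -0.12869313 -0.03246999]
t 4.65 pos [ 0.5264 -0.2318  0.1998] yawx 93.85 tilt [ 0.006  -0.0033] shift [0.3318 0.1161 0.0093] twist 0.2713
```

Emit:
apply_moves --dp '[[0.02, 0.007, 0], [0.038, 0.013, 0], [0.038, 0.013, 0], [0.038, 0.013, 0], [0.038, 0.013, 0], [0.038, 0.013, 0], [0.038, 0.013, 0], [0.038, 0.013, 0], [0.03, 0.01, 0.005], [0.016, 0.008, 0.005]]' --twist '[[0, 0, 0], [0, 0, 0], [0, 0, 0], [0, 0, 0], [0, 0, 0], [0, 0, 0], [0, 0, 0], [0, 0, 0], [0, 0, 0], [0, 0, 0]]' --fingers '[1, 1, 1, 1, 1, 1, 1, 1, 1, 1]'

```text
time: 5.65
position: [0.6167, 0.1122, 0.1843]
tool_rot: [-2.138, -2.298, 0.0]
ft_force: [0.2, -0.4, -1.0]
grip_width: 0.18
grip_force: 45.0
```

Emit:
apply_moves --dp '[[0, 0, 0], [0, 0, 0], [0, 0, 0], [0, 0, 0], [0, 0, 0]]' --twist '[[0, 0, 0.1], [0, 0, 0.1], [0, 0, 0.07], [0, 0, 0], [0, 0, 0]]' --fingers '[1, 1, 1, 1, 1]'

```text
time: 6.15
position: [0.6172, 0.1077, 0.1847]
tool_rot: [-2.433, -1.987, 0.002]
ft_force: [-0.4, -0.7, -0.9]
grip_width: 0.182
grip_force: 45.0
```

```bash
python3 -c "
from h import *
s=ctrl.get_state();print(s['ft_force'],s['torque'])
plan([.62,.107,.19],78.3)
a=get_image('wrist');cv2.imwrite('pics/w2.png',a[:,:,::-1])
import pickle;pickle.dump(s,open('w2.pkl','wb'));print(proj('wrist',[.62,.107,.07],s))"
```

```text
[-0.40676731 -0.66920579 -0.85274042] [-0.03532811 -0.06513654  0.02079934]
t 6.15 pos [0.6172 0.1077 0.1847] yawx 78.48 tilt [-0.0017 -0.0003] shift [-0.0001  0.0029 -0.0053] twist 0.0031
(np.float64(320.41317242066646), np.float64(240.41140840663837))
```

View pics/w2.png

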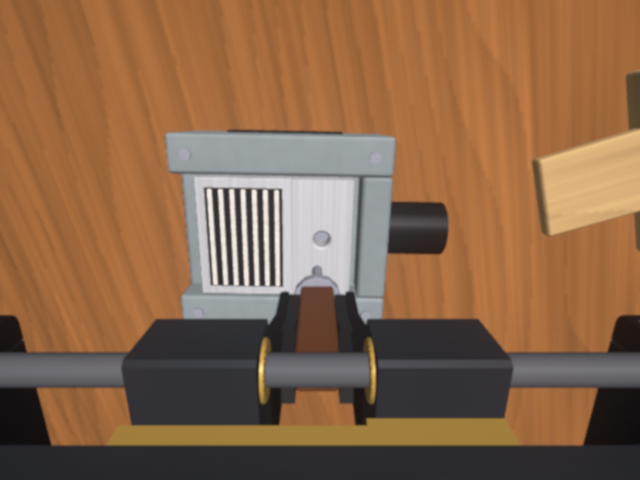

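The well shows at (321,238) and the pin tip at about (317,268), with its collar at (317,285). The slide's long edges run nearly along the image rows.

```bash
python3 - <<'E'
from h import *
import pickle
np.set_printoptions(precision=4,suppress=True)
s=pickle.load(open('w2.pkl','rb'));im=cv2.imread("pics/w2.png");g=cv2.cvtColor(im,cv2.COLOR_BGR2GRAY)
M=R.from_rotvec(s["tool_rot"]).as_matrix();tip=s["position"]+M@[0,0,.057]
print("tip",tip,"proj",proj("wrist",tip,s), "px2mm", proj("wrist",tip+[0,0,.006],s))
e=cv2.Canny(g,40,100)
c=cv2.HoughCircles(cv2.resize(g[215:262,295:345],None,fx=6,fy=6,interpolation=2),cv2.HOUGH_GRADIENT,1,60,param1=80,param2=20,minRadius=30,maxRadius=75)
if c is not None:
  for x,y,r in c[0]:
    u,v=295+x/6-.42,215+y/6-.42;print("circ",u,v,r/6,"world",onz("wrist",u,v,.07,s), "diam mm",2000*r/6*(abs(onz("wrist",u+1,v,.07,s)-onz("wrist",u,v,.07,s)).max()))
L=cv2.HoughLinesP(e[120:185,170:400],1,np.pi/720,40,minLineLength=100,maxLineGap=8)
for l in L[:,0]:
    p=onz("wrist",l[0]+170,l[1]+120,.071,s);q=onz("wrist",l[2]+170,l[3]+120,.071,s);d=q-p;print(l+[170,120,170,120],"ang",np.degrees(np.arctan2(d[1],d[0])))
cv2.imwrite("pics/c2.png",cv2.resize(im[205:305,260:380],(720,600),interpolation=cv2.INTER_CUBIC))
E
```

```text
tip [0.6171 0.1077 0.1277] proj (np.float64(316.2867328886932), np.float64(268.25049696097153)) px2mm (np.float64(316.2651606557709), np.float64(271.9202291308729))
[285 173 391 174] ang -12.016795344113866
[285 176 388 177] ang -12.033336574977875
[227 129 341 131] ang -12.449813738400943
```

View pics/c2.png

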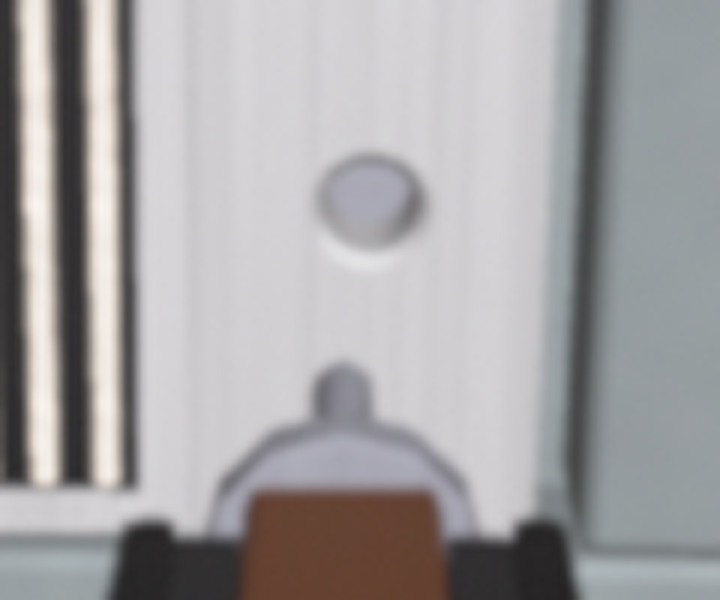

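In the crop, the well's chamfer ring is centred at (371,211), which is pixel (321.4,239.7). The pin tip at about (343,384) matches the prediction, so the hand geometry holds.

```bash
python3 -c "
from h import *
import pickle
s=pickle.load(open('w2.pkl','rb'));w=onz('wrist',321.4,239.7,.07,s);print('well',w)
plan([w[0],w[1],.07+.057+.006],77.9)"
```

```text
well [0.62083167 0.10739844 0.07      ]
t 6.2 pos [0.6173 0.1077 0.185 ] yawx 78.46 tilt [-0.0013 -0.0002] shift [0.0005 0.0035 0.052 ] twist 0.0098
```

Emit:
apply_moves --dp '[[0, 0.0035, 0.01], [0, 0, 0.02], [0, 0, 0.015], [0, 0, 0.007], [0, 0, 0], [0, 0, 0]]' --twist '[[0, 0, 0.01], [0, 0, 0], [0, 0, 0], [0, 0, 0], [0, 0, 0], [0, 0, 0]]' --fingers '[1, 1, 1, 1, 1, 1]'

```text
time: 6.8
position: [0.6215, 0.1072, 0.134]
tool_rot: [2.445, 1.973, 0.001]
ft_force: [-0.1, -0.1, -1.3]
grip_width: 0.178
grip_force: 45.0
```

```bash
python3 -c "
from h import *
s=ctrl.get_state();print(s['ft_force'])
plan([.6208,.1074,.127],77.9)
a=get_image('wrist');u,v=proj('wrist',[.6208,.1074,.07],s);print(u,v);u,v=int(u),int(v)
cv2.imwrite('pics/c3.png',cv2.resize(a[v-50:v+50,u-60:u+60,::-1],(720,600),interpolation=2))
import pickle;pickle.dump(s,open('w3.pkl','wb'))"
```

```text
[-0.10329954 -0.06328276 -1.27603532]
t 6.8 pos [0.6215 0.1072 0.134 ] yawx 77.8 tilt [0.0004 0.0002] shift [ 0.     -0.0007  0.007 ] twist -0.0017
315.1473050703488 264.1597826053161
```

View pics/c3.png

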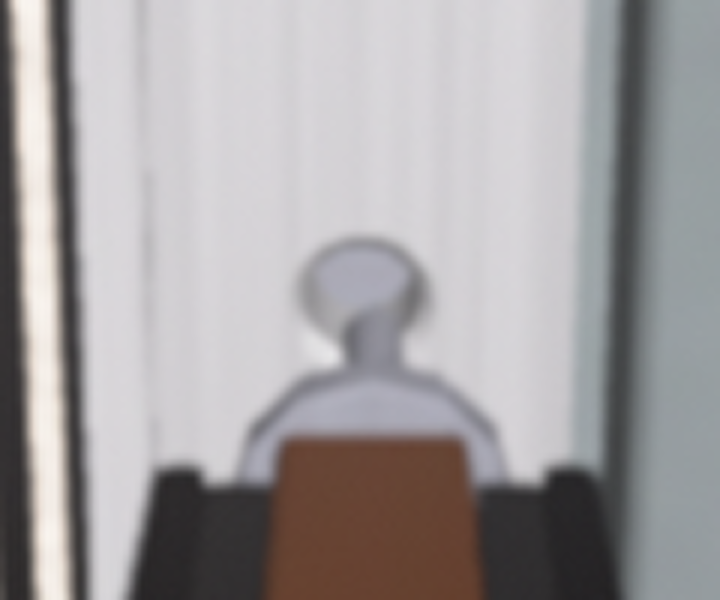

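The pin sits about 0.8 mm to the right (+tool y) of the well's centre, ring centre x 365 against pin x 374. I'll correct that and start down.

Emit:
apply_moves --dp '[[0, -0.0008, 0], [0, 0, 0.004], [0, 0, 0.004], [0, 0, 0.002], [0, 0, 0]]' --twist '[[0, 0, 0], [0, 0, 0], [0, 0, 0], [0, 0, 0], [0, 0, 0]]' --fingers '[1, 1, 1, 1, 1]'

```text
time: 7.35
position: [0.6201, 0.1071, 0.1232]
tool_rot: [-2.445, -1.972, 0.001]
ft_force: [0.0, 0.1, -0.5]
grip_width: 0.182
grip_force: 45.0
```

Emit:
apply_moves --dp '[[0, 0, 0.001], [0, 0, 0.001], [0, 0, 0]]' --twist '[[0, 0, 0], [0, 0, 0], [0, 0, 0]]' --fingers '[1, 1, 1]'

```text
time: 7.65
position: [0.6204, 0.1072, 0.1217]
tool_rot: [2.445, 1.973, -0.0]
ft_force: [-0.0, 0.1, -1.3]
grip_width: 0.182
grip_force: 45.0
```

Emit:
apply_moves --dp '[[0, 0, 0.001], [0, 0, 0.001], [0, 0, 0]]' --twist '[[0, 0, 0], [0, 0, 0], [0, 0, 0]]' --fingers '[1, 1, 1]'

```text
time: 7.95
position: [0.6203, 0.1072, 0.1196]
tool_rot: [-2.445, -1.973, 0.0]
ft_force: [-0.1, 0.1, -1.3]
grip_width: 0.183
grip_force: 45.0
```

Emit:
apply_moves --dp '[[0, 0, 0.001], [0, 0, 0.001], [0, 0, 0]]' --twist '[[0, 0, 0], [0, 0, 0], [0, 0, 0]]' --fingers '[1, 1, 1]'

```text
time: 8.25
position: [0.6203, 0.1072, 0.1176]
tool_rot: [-2.445, -1.973, 0.001]
ft_force: [-0.2, -0.7, -1.5]
grip_width: 0.18
grip_force: 45.0
```

Emit:
apply_moves --dp '[[0, 0, 0.001], [0, 0, 0.001], [0, 0, 0]]' --twist '[[0, 0, 0], [0, 0, 0], [0, 0, 0]]' --fingers '[1, 1, 1]'

```text
time: 8.55
position: [0.6203, 0.1072, 0.1156]
tool_rot: [-2.445, -1.973, 0.001]
ft_force: [-0.9, 0.2, -1.3]
grip_width: 0.181
grip_force: 45.0
```

Emit:
apply_moves --dp '[[0, 0, 0.001], [0, 0, 0.0005], [0, 0, 0]]' --twist '[[0, 0, 0], [0, 0, 0], [0, 0, 0]]' --fingers '[1, 1, 1]'

```text
time: 8.85
position: [0.6204, 0.1072, 0.1141]
tool_rot: [-2.445, -1.973, 0.0]
ft_force: [-0.8, 0.8, -2.0]
grip_width: 0.184
grip_force: 45.0
```

Emit:
apply_moves --dp '[[0, 0, 0.001], [0, 0, 0.0005], [0, 0, 0]]' --twist '[[0, 0, 0], [0, 0, 0], [0, 0, 0]]' --fingers '[1, 1, 1]'

```text
time: 9.15
position: [0.6206, 0.1073, 0.1132]
tool_rot: [2.445, 1.973, 0.0]
ft_force: [0.1, -0.6, 1.4]
grip_width: 0.182
grip_force: 45.0
```

Emit:
apply_moves --dp '[[0, 0, 0.001], [0, 0, 0.0005], [0, 0, 0]]' --twist '[[0, 0, 0], [0, 0, 0], [0, 0, 0]]' --fingers '[1, 1, 1]'

```text
time: 9.45
position: [0.6206, 0.1073, 0.1115]
tool_rot: [2.445, 1.973, 0.0]
ft_force: [-0.4, 0.4, 2.1]
grip_width: 0.179
grip_force: 45.0
```

Emit:
apply_moves --dp '[[0, 0, 0.001], [0, 0, 0.001], [0, 0, 0]]' --twist '[[0, 0, 0], [0, 0, 0], [0, 0, 0]]' --fingers '[1, 1, 1]'

```text
time: 9.75
position: [0.6206, 0.1073, 0.1095]
tool_rot: [2.445, 1.973, 0.0]
ft_force: [-0.2, -0.0, 5.0]
grip_width: 0.181
grip_force: 45.0
```

Emit:
apply_moves --dp '[[0, 0, 0.001], [0, 0, 0], [0, 0, 0]]' --twist '[[0, 0, 0], [0, 0, 0], [0, 0, 0]]' --fingers '[1, 1, 1]'

```text
time: 10.05
position: [0.6206, 0.1073, 0.1085]
tool_rot: [2.445, 1.973, 0.0]
ft_force: [-0.7, -0.8, 4.9]
grip_width: 0.18
grip_force: 45.0
```

Emit:
apply_moves --dp '[[0, 0, 0.0005], [0, 0, 0], [0, 0, 0]]' --twist '[[0, 0, 0], [0, 0, 0], [0, 0, 0]]' --fingers '[1, 1, 1]'

```text
time: 10.35
position: [0.6206, 0.1073, 0.1081]
tool_rot: [2.445, 1.972, 0.0]
ft_force: [-1.1, 0.1, 6.4]
grip_width: 0.185
grip_force: 45.0
```

Emit:
apply_moves --dp '[[0, 0, 0.0003], [0, 0, 0]]' --twist '[[0, 0, 0], [0, 0, 0]]' --fingers '[1, 1]'

```text
time: 10.55
position: [0.6207, 0.1072, 0.1078]
tool_rot: [2.445, 1.972, 0.001]
ft_force: [-1.5, -1.2, 6.0]
grip_width: 0.179
grip_force: 45.0
```

Emit:
apply_moves --dp '[[0, -0.001, 0], [0, -0.001, 0], [0, -0.001, 0], [0, -0.001, 0], [0, -0.001, 0], [0, -0.001, 0]]' --twist '[[0, 0, 0], [0, 0, 0], [0, 0, 0], [0, 0, 0], [0, 0, 0], [0, 0, 0]]' --fingers '[1, 1, 1, 1, 1, 1]'

```text
time: 11.15
position: [0.617, 0.108, 0.1086]
tool_rot: [2.443, 1.97, 0.006]
ft_force: [2.2, -1.1, 5.2]
grip_width: 0.179
grip_force: 45.0
```

Emit:
apply_moves --dp '[[0, -0.001, 0], [0, -0.001, 0], [0, -0.001, 0], [0, -0.001, 0], [0, -0.001, 0]]' --twist '[[0, 0, 0], [0, 0, 0], [0, 0, 0], [0, 0, 0], [0, 0, 0]]' --fingers '[1, 1, 1, 1, 1]'

```text
time: 11.65
position: [0.6121, 0.1091, 0.1086]
tool_rot: [2.443, 1.97, 0.006]
ft_force: [2.8, -0.9, 4.3]
grip_width: 0.183
grip_force: 45.0
```

Emit:
apply_moves --dp '[[0, 0, 0.0004], [0, 0, 0.0003], [0, 0, 0]]' --twist '[[0, 0, 0], [0, 0, 0], [0, 0, 0]]' --fingers '[1, 1, 1]'

```text
time: 11.95
position: [0.6119, 0.1092, 0.1079]
tool_rot: [2.443, 1.97, 0.006]
ft_force: [2.6, -1.0, 6.1]
grip_width: 0.179
grip_force: 45.0
```

Emit:
apply_moves --dp '[[0, -0.001, 0], [0, -0.001, 0], [0, -0.001, 0], [0, -0.001, 0], [0, -0.001, 0], [0, -0.001, 0]]' --twist '[[0, 0, 0], [0, 0, 0], [0, 0, 0], [0, 0, 0], [0, 0, 0], [0, 0, 0]]' --fingers '[1, 1, 1, 1, 1, 1]'

```text
time: 12.55
position: [0.6062, 0.1104, 0.108]
tool_rot: [2.443, 1.97, 0.007]
ft_force: [2.7, -0.9, 4.5]
grip_width: 0.18
grip_force: 45.0
```

Emit:
apply_moves --dp '[[0, 0, 0.0005], [0, -0.001, 0], [0, -0.001, 0], [0, -0.001, 0], [0, -0.001, 0], [0, -0.001, 0]]' --twist '[[0, 0, 0], [0, 0, 0], [0, 0, 0], [0, 0, 0], [0, 0, 0], [0, 0, 0]]' --fingers '[1, 1, 1, 1, 1, 1]'

```text
time: 13.15
position: [0.6014, 0.1115, 0.1076]
tool_rot: [2.443, 1.97, 0.007]
ft_force: [2.5, -0.5, 6.1]
grip_width: 0.181
grip_force: 45.0
```

Emit:
apply_moves --dp '[[0, -0.001, 0], [0, -0.001, 0], [0, -0.001, 0], [0, -0.001, 0], [0, -0.001, 0], [0, -0.001, 0]]' --twist '[[0, 0, 0], [0, 0, 0], [0, 0, 0], [0, 0, 0], [0, 0, 0], [0, 0, 0]]' --fingers '[1, 1, 1, 1, 1, 1]'

```text
time: 13.75
position: [0.5956, 0.1127, 0.1076]
tool_rot: [2.443, 1.97, 0.007]
ft_force: [2.4, -1.0, 5.6]
grip_width: 0.181
grip_force: 45.0
```

Emit:
apply_moves --dp '[[0, -0.0015, 0], [0, -0.0015, 0], [0, -0.0015, 0], [0, -0.0015, 0], [0, -0.0015, 0], [0, -0.0015, 0], [0, -0.0015, 0.0001]]' --twist '[[0, 0, 0], [0, 0, 0], [0, 0, 0], [0, 0, 0], [0, 0, 0], [0, 0, 0], [0, 0, 0]]' --fingers '[1, 1, 1, 1, 1, 1, 1]'

```text
time: 14.45
position: [0.5853, 0.1151, 0.1075]
tool_rot: [2.443, 1.97, 0.007]
ft_force: [2.6, -0.6, 6.2]
grip_width: 0.182
grip_force: 45.0
```

Emit:
apply_moves --dp '[[0, -0.0015, 0], [0, -0.0015, 0], [0, -0.0015, 0], [0, -0.0015, 0], [0, -0.0015, 0], [0, -0.0015, 0], [0, -0.0015, 0]]' --twist '[[0, 0, 0], [0, 0, 0], [0, 0, 0], [0, 0, 0], [0, 0, 0], [0, 0, 0], [0, 0, 0]]' --fingers '[1, 1, 1, 1, 1, 1, 1]'

```text
time: 15.15
position: [0.5751, 0.1173, 0.1075]
tool_rot: [2.443, 1.97, 0.007]
ft_force: [2.1, -0.8, 5.4]
grip_width: 0.182
grip_force: 45.0
```

Emit:
apply_moves --dp '[[0, -0.0015, 0], [0, -0.0015, 0], [0, -0.0015, 0], [0, -0.0015, 0], [0, -0.0015, 0], [0, -0.0015, 0], [0, -0.001, 0], [0, -0.001, 0]]' --twist '[[0, 0, 0], [0, 0, 0], [0, 0, 0], [0, 0, 0], [0, 0, 0], [0, 0, 0], [0, 0, 0], [0, 0, 0]]' --fingers '[1, 1, 1, 1, 1, 1, 1, 1]'

```text
time: 15.95
position: [0.5643, 0.1197, 0.1075]
tool_rot: [2.443, 1.97, 0.007]
ft_force: [2.0, -1.1, 6.3]
grip_width: 0.179
grip_force: 45.0
```

Emit:
apply_moves --dp '[[0, -0.0008, 0], [0, -0.0008, 0], [0, -0.0008, 0], [0, -0.0008, 0]]' --twist '[[0, 0, 0], [0, 0, 0], [0, 0, 0], [0, 0, 0]]' --fingers '[1, 1, 1, 1]'

```text
time: 16.35
position: [0.5614, 0.1204, 0.1075]
tool_rot: [2.443, 1.97, 0.008]
ft_force: [4.0, -0.9, 6.1]
grip_width: 0.179
grip_force: 45.0
```

Emit:
apply_moves --dp '[[0, -0.0006, 0], [0, -0.0006, 0], [0, 0, 0]]' --twist '[[0, 0, 0], [0, 0, 0], [0, 0, 0]]' --fingers '[1, 1, 1]'

```text
time: 16.65
position: [0.5609, 0.1205, 0.1078]
tool_rot: [2.442, 1.969, 0.009]
ft_force: [3.7, -2.2, 5.9]
grip_width: 0.177
grip_force: 45.0
```

Emit:
apply_moves --dp '[[0, -0.0006, 0], [0, -0.0006, 0], [0, 0, 0]]' --twist '[[0, 0, 0], [0, 0, 0], [0, 0, 0]]' --fingers '[1, 1, 1]'

```text
time: 16.95
position: [0.5597, 0.1207, 0.1078]
tool_rot: [2.442, 1.969, 0.009]
ft_force: [3.5, -0.5, 5.3]
grip_width: 0.181
grip_force: 45.0
```

Emit:
apply_moves --dp '[[0, -0.0006, 0], [0, -0.0006, 0], [0, 0, 0]]' --twist '[[0, 0, 0], [0, 0, 0], [0, 0, 0]]' --fingers '[1, 1, 1]'

```text
time: 17.25
position: [0.5585, 0.121, 0.1078]
tool_rot: [2.442, 1.969, 0.009]
ft_force: [4.1, -1.2, 6.3]
grip_width: 0.181
grip_force: 45.0
```

Emit:
apply_moves --dp '[[0, -0.0006, 0], [0, -0.0006, 0], [0, 0, 0]]' --twist '[[0, 0, 0], [0, 0, 0], [0, 0, 0]]' --fingers '[1, 1, 1]'

```text
time: 17.55
position: [0.5583, 0.1211, 0.108]
tool_rot: [2.441, 1.968, 0.012]
ft_force: [5.2, -1.3, 5.6]
grip_width: 0.184
grip_force: 45.0
```

Emit:
apply_moves --dp '[[0, -0.0007, 0.0002], [0, -0.0007, 0], [0, 0, 0]]' --twist '[[0, 0, 0], [0, 0, 0], [0, 0, 0]]' --fingers '[1, 1, 1]'

```text
time: 17.85
position: [0.558, 0.1211, 0.108]
tool_rot: [2.441, 1.967, 0.015]
ft_force: [7.9, -0.7, 3.1]
grip_width: 0.175
grip_force: 45.0
```

```bash
python3 - <<'E'
from h import *
s=ctrl.get_state();print(s['ft_force'])
plan([.5583,.1211,.108],77.9)
a=get_image('top');b=get_image('scene')
cv2.imwrite('pics/c4.png',np.hstack([cv2.resize(x[:,:,::-1],(400,400),interpolation=2) for x in(a[170:290,220:340],b[200:330,310:440])]))
E
```

```text
[ 7.86591444 -0.71400201  3.13336313]
t 17.85 pos [0.558  0.1211 0.108 ] yawx 77.73 tilt [0.0117 0.0003] shift [0.0001 0.0003 0.    ] twist -0.0029
```

View pics/c4.png

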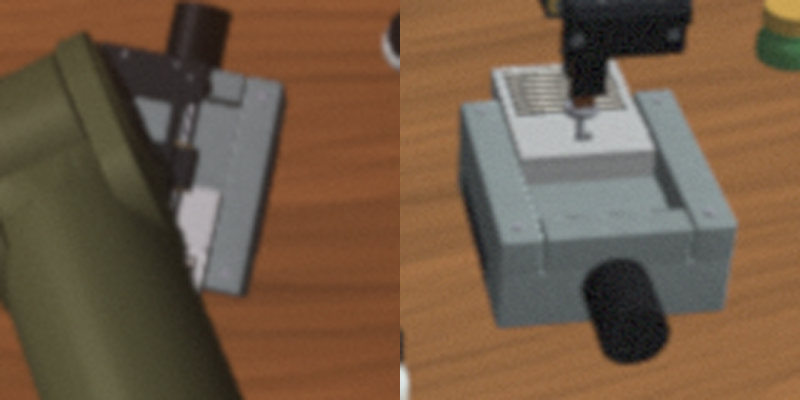

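The scene crop shows the slide fully out with the pin still in its well. Lateral force climbed to 8 N without further travel, so this is the stop. I'll ease the pin off the wall, then lift straight up.

Emit:
apply_moves --dp '[[0, 0.001, 0], [0, 0.0015, 0], [0, 0.001, 0], [0, 0, -0.004], [0, 0, -0.006], [0, 0, -0.01], [0, 0, -0.02], [0, 0, -0.03], [0, 0, -0.02], [0, 0, 0]]' --twist '[[0, 0, 0], [0, 0, 0], [0, 0, 0], [0, 0, 0], [0, 0, 0], [0, 0, 0], [0, 0, 0], [0, 0, 0], [0, 0, 0], [0, 0, 0]]' --fingers '[1, 1, 1, 1, 1, 1, 1, 1, 1, 1]'

```text
time: 18.95
position: [0.5566, 0.1218, 0.1978]
tool_rot: [2.444, 1.972, 0.004]
ft_force: [-1.0, 1.4, -1.5]
grip_width: 0.179
grip_force: 45.0
```

```bash
python3 - <<'E'
from h import *
s=ctrl.get_state();print(s['ft_force'],s['tool_rot'],s['grip_width'])
plan([.5244,-.2315,.2],93.84)
import pickle;pickle.dump(s,open('w5.pkl','wb'))
a=get_image('wrist');cv2.imwrite('pics/w5.png',a[:,:,::-1])
M=R.from_rotvec(s["tool_rot"]).as_matrix();print(proj('wrist',s['position']+M@[0,0,.057],s))
E
```

```text
[-0.97863016  1.38313414 -1.47761037] [2.44379271 1.97227772 0.00354334] 0.17935644157261474
t 18.95 pos [0.5566 0.1218 0.1978] yawx 77.81 tilt [0.0025 0.0005] shift [-0.3522  0.0431 -0.0024] twist -0.2798
(np.float64(316.2866600199262), np.float64(268.25640985717655))
```

View pics/w5.png

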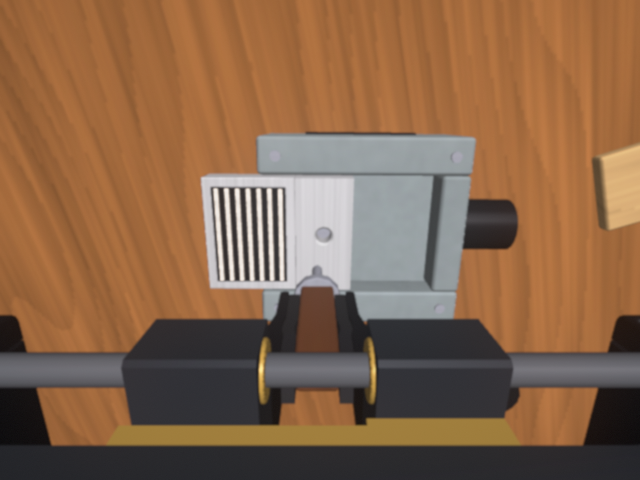

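The slide is out, with the well at (323,234). The pin is clear, its tip near (317,268) as before. I'll check the travel by number.

```bash
python3 - <<'E'
from h import *
import pickle
def slide_well(f,pk,x0,y0):
    s=pickle.load(open(pk,'rb'));g=cv2.cvtColor(cv2.imread(f),cv2.COLOR_BGR2GRAY)
    t=cv2.cvtColor(cv2.imread('pics/w2.png'),cv2.COLOR_BGR2GRAY)[228:252,308:335]
    r=cv2.matchTemplate(g[y0-30:y0+30,x0-40:x0+40],t,cv2.TM_CCOEFF_NORMED);_,m,_,l=cv2.minMaxLoc(r)
    u,v=x0-40+l[0]+13.4,y0-30+l[1]+11.7;return m,(u,v),onz('wrist',u,v,.07,s)
print("before",slide_well('pics/w2.png','w2.pkl',321,238));print("after",slide_well('pics/w5.png','w5.pkl',323,235))
E
```

```text
before (0.9999942779541016, (321.4, 239.7), array([0.62083237, 0.10740269, 0.07      ]))
after (0.9893907308578491, (323.4, 235.7), array([0.5622845 , 0.12051445, 0.07      ]))
```

Emit:
apply_moves --dp '[[-0.02, 0.002, 0], [-0.038, 0.005, 0], [-0.038, 0.005, 0], [-0.038, 0.005, 0], [-0.038, 0.005, 0], [-0.038, 0.005, 0], [-0.038, 0.005, 0], [-0.038, 0.005, 0], [-0.038, 0.004, 0], [-0.028, 0.002, 0]]' --twist '[[0, 0, 0], [0, 0, 0], [0, 0, 0], [0, 0, 0], [0, 0, 0], [0, 0, 0], [0, 0, 0], [0, 0, 0], [0, 0, 0], [0, 0, 0]]' --fingers '[1, 1, 1, 1, 1, 1, 1, 1, 1, 1]'

```text
time: 20.0
position: [0.5212, -0.2345, 0.1931]
tool_rot: [-2.445, -1.967, 0.005]
ft_force: [-0.0, 0.9, -2.1]
grip_width: 0.183
grip_force: 45.0
```

Emit:
apply_moves --dp '[[0, 0, 0], [0, 0, 0], [0, 0, 0], [0, 0, 0], [0, 0, 0]]' --twist '[[0, 0, -0.1], [0, 0, -0.1], [0, 0, -0.08], [0, 0, 0], [0, 0, 0]]' --fingers '[1, 1, 1, 1, 1]'

```text
time: 20.5
position: [0.5226, -0.2315, 0.1943]
tool_rot: [-2.146, -2.291, 0.001]
ft_force: [-0.0, 0.3, -0.3]
grip_width: 0.176
grip_force: 45.0
```

```bash
python3 - <<'E'
from h import *
plan([.5244,-.2315,.115],93.84)
E
```

```text
t 20.5 pos [ 0.5226 -0.2315  0.1943] yawx 93.74 tilt [-0.0028  0.0014] shift [-0.0002  0.002   0.0792] twist -0.0018
```

Measured travel is 60.0 mm, so the slide is at its stop. Now I'll put the tool back.

Emit:
apply_moves --dp '[[0, 0.002, 0.02], [0, 0, 0.03], [0, 0, 0.02], [0, 0, 0.009], [0, 0, 0], [0, 0, 0]]' --twist '[[0, 0, 0], [0, 0, 0], [0, 0, 0], [0, 0, 0], [0, 0, 0], [0, 0, 0]]' --fingers '[1, 1, 1, 1, 1, 1]'

```text
time: 21.1
position: [0.5262, -0.2319, 0.1177]
tool_rot: [2.146, 2.294, 0.0]
ft_force: [0.4, 1.3, -1.0]
grip_width: 0.182
grip_force: 45.0
```

```bash
python3 - <<'E'
from h import *
plan([.5243,-.2314,.066],93.84)
E
```

```text
t 21.1 pos [ 0.5262 -0.2319  0.1177] yawx 93.82 tilt [ 0.0009 -0.0004] shift [ 0.0007 -0.0019  0.0517] twist -0.0004
```

Emit:
apply_moves --dp '[[0.0005, -0.0017, 0.005], [0, 0, 0.01], [0, 0, 0.01], [0, 0, 0.01], [0, 0, 0.008], [0, 0, 0.005], [0, 0, 0.002], [0, 0, 0]]' --twist '[[0, 0, 0], [0, 0, 0], [0, 0, 0], [0, 0, 0], [0, 0, 0], [0, 0, 0], [0, 0, 0], [0, 0, 0]]' --fingers '[1, 1, 1, 1, 1, 1, 1, 1]'

```text
time: 21.9
position: [0.5239, -0.2313, 0.0667]
tool_rot: [-2.145, -2.294, 0.0]
ft_force: [0.4, -0.7, -2.3]
grip_width: 0.18
grip_force: 45.0
```

Emit:
apply_moves --dp '[[0, 0, 0.0006], [0, 0, 0.0006], [0, 0, 0]]' --twist '[[0, 0, 0], [0, 0, 0], [0, 0, 0]]' --fingers '[1, 1, 1]'

```text
time: 22.2
position: [0.5241, -0.2316, 0.0661]
tool_rot: [2.145, 2.294, 0.0]
ft_force: [-0.8, 0.4, -2.3]
grip_width: 0.176
grip_force: 45.0
```

Emit:
apply_moves --dp '[[0, 0, 0.0005], [0, 0, 0], [0, 0, 0]]' --twist '[[0, 0, 0], [0, 0, 0], [0, 0, 0]]' --fingers '[1, 1, 1]'

```text
time: 22.5
position: [0.5241, -0.2316, 0.0659]
tool_rot: [2.145, 2.294, -0.0]
ft_force: [-1.5, 0.9, 3.2]
grip_width: 0.18
grip_force: 45.0
```

Emit:
apply_moves --dp '[[0, 0, 0.0005], [0, 0, 0], [0, 0, 0]]' --twist '[[0, 0, 0], [0, 0, 0], [0, 0, 0]]' --fingers '[1, 1, 1]'

```text
time: 22.8
position: [0.5241, -0.2316, 0.0659]
tool_rot: [2.145, 2.294, -0.0]
ft_force: [-3.1, 1.5, 7.8]
grip_width: 0.178
grip_force: 45.0
```

Seated: contact at TCP z 0.0659, the same height as at the grasp. I'll ease off, open slowly and retreat.

Emit:
apply_moves --dp '[[0, 0, -0.0006], [0, 0, 0], [0, 0, 0], [0, 0, 0], [0, 0, 0], [0, 0, 0], [0, 0, 0], [0, 0, 0]]' --twist '[[0, 0, 0], [0, 0, 0], [0, 0, 0], [0, 0, 0], [0, 0, 0], [0, 0, 0], [0, 0, 0], [0, 0, 0]]' --fingers '[1, 0.78, 0.74, 0.7, 0.6, 0.5, 0.4, 0.4]'

```text
time: 23.6
position: [0.5239, -0.2315, 0.0653]
tool_rot: [-2.146, -2.295, 0.0]
ft_force: [0.7, -0.5, 0.5]
grip_width: 0.556
grip_force: 0.0
```

Emit:
apply_moves --dp '[[0, 0, -0.01], [0, 0, -0.03], [0, 0, -0.04], [0, 0, -0.04], [0, 0, -0.02], [0, 0, 0], [0, 0, 0]]' --twist '[[0, 0, 0], [0, 0, 0], [0, 0, 0], [0, 0, 0], [0, 0, 0], [0, 0, 0], [0, 0, 0]]' --fingers '[0.4, 0.4, 0.4, 0.4, 0.4, 0.4, 0.4]'

```text
time: 24.3
position: [0.524, -0.2315, 0.2058]
tool_rot: [2.145, 2.294, -0.0]
ft_force: [-0.5, -0.3, -1.3]
grip_width: 0.603
grip_force: 0.0
```

```bash
python3 - <<'E'
from h import *
np.set_printoptions(precision=4,suppress=True)
s=ctrl.get_state();plan([.5243,-.2314,.2],93.84);print(s['ft_force'])
a=get_image('wrist')[:,:,::-1].copy();cv2.imwrite('pics/w6.png',a)
c=np.array(proj('wrist',[.5243,-.2316,.08],s)).astype(int);hsv=cv2.cvtColor(a,cv2.COLOR_BGR2HSV)
m=cv2.inRange(hsv,(5,120,40),(15,200,135));k=np.zeros_like(m);k[c[1]-60:c[1]+60,c[0]-40:c[0]+40]=255
cs=cv2.findContours(m&k,0,2)[0];q=max(cs,key=cv2.contourArea);print('handle bbox',cv2.boundingRect(q))
# expected: handle seated, corners projected
th=np.radians(4);U=np.array([[np.cos(th),np.sin(th)],[-np.sin(th),np.cos(th)]])*.008
P=np.array([proj('wrist',[.5244+sx*U[0,0]+sy*U[1,0],-.2315+sx*U[0,1]+sy*U[1,1],z],s) for sx in(-1,1) for sy in(-1,1) for z in(.051,.111)])
print('expected',P.min(0),P.max(0)-P.min(0))
E
```

```text
t 24.3 pos [ 0.524  -0.2315  0.2058] yawx 93.84 tilt [ 0.0007 -0.0007] shift [0.0001 0.0003 0.0058] twist -0.0000
[-0.5214 -0.3125 -1.3163]
handle bbox (306, 220, 22, 39)
expected [305.2776 217.0472] [23.1084 42.3014]
```

The handle box (306,220, 22x39) matches the seated, upright prediction (305,217, 23x42). Handing in.

```bash
python3 -c "
from bench import ctrl
print(ctrl.close_job())"
```

```text
the job is handed in; nothing more can be done
None
```

The job is handed in at about 24 s of robot time: the slide is out at its stop (60.0 mm measured), the pin was lifted clear to release the button (its spring-back was not checked separately), and the tool is back in its block, fully seated; the arm never went near the jars or the yellow box.

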